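Fit out an open kit computer's tray

TASK

Fit out the green kit tray: put the processor module in the end bay next to the black power brick, the port module in the end bay at the other end, next to the coffee jar, and the speaker module in the middle bay between them, each upright, centred in its bay and square with its outline. Set the finned heat sink upright on top of the processor module, centred on its bare metal chip. Leave the mouse and the coffee jar standing where they are.

Things in the scene. Friction and masses are not known exactly. Their poses are not given: they have to be found in the camera images.
- processor: processor module: a black plastic carrier block 60 mm long (its x) x 44 mm wide (its y) x 20 mm high with a green circuit board as its top face; loose, starts upright on the desk; origin at the centre of its underside, z up. Grip it across the 44 mm sides. All parts mounted on top stay within its outline. In the middle of its top one square bare metal chip 30 x 30 mm, whose flat top is 24 mm above the origin. About 100 g.
- speaker: speaker module: a black plastic carrier block 60 mm long (its x) x 44 mm wide (its y) x 20 mm high with a green circuit board as its top face; loose, starts upright on the desk; origin at the centre of its underside, z up. Grip it across the 44 mm sides. All parts mounted on top stay within its outline. On its top one round dark speaker, 40 mm across, its top 29 mm above the origin. About 130 g.
- ports: port module: a black plastic carrier block 60 mm long (its x) x 44 mm wide (its y) x 20 mm high with a green circuit board as its top face; loose, starts upright on the desk; origin at the centre of its underside, z up. Grip it across the 44 mm sides. All parts mounted on top stay within its outline. On its top four separate metal socket boxes (two alike at one end), up to 33 mm above the origin. About 110 g.
- heatsink: finned aluminium heat sink, 34 x 34 mm and 28 mm high, flat foot, fins upright and running along its x; loose, starts upright on the desk; origin at the centre of its underside, z up. Any yaw will do on the chip. About 70 g.
- bay1: the end bay on the robot's left (+y) of the three bays in the row: a fixed flat grey plate 76 mm (its x) x 60 mm (its y) x 4 mm thick, with a white outline and two brass strips, on an 8 mm thick bright green tray (110 x 290 mm); no raised edges. Origin at the centre of the plate's underside, so its flat top is 4 mm above the origin and 12 mm above the desk; z up, y along the row, bay centres 90 mm apart. A module's 60 mm length goes along the bay's x, either way round. 
- bay2: the middle one of the three bays in the row: a fixed flat grey plate 76 mm (its x) x 60 mm (its y) x 4 mm thick, with a white outline and two brass strips, on an 8 mm thick bright green tray (110 x 290 mm); no raised edges. Origin at the centre of the plate's underside, so its flat top is 4 mm above the origin and 12 mm above the desk; z up, y along the row, bay centres 90 mm apart. A module's 60 mm length goes along the bay's x, either way round. 
- bay3: the end bay on the robot's right (-y) of the three bays in the row: a fixed flat grey plate 76 mm (its x) x 60 mm (its y) x 4 mm thick, with a white outline and two brass strips, on an 8 mm thick bright green tray (110 x 290 mm); no raised edges. Origin at the centre of the plate's underside, so its flat top is 4 mm above the origin and 12 mm above the desk; z up, y along the row, bay centres 90 mm apart. A module's 60 mm length goes along the bay's x, either way round. 
- power: black power brick with a grey switch and a paper label on top, 80 mm (its x) x 54 mm x 38 mm high, fixed on the desk just beyond one end of the tray, 130 mm from the centre of the nearest bay; which end varies. Origin at the centre of its underside.
- jar: coffee jar of amber glass with a brass-coloured lid, 60 mm across and 85 mm high, loose, standing on the desk just beyond the other end of the tray, 130 mm from the centre of the nearest bay. Not to be disturbed. Origin at the centre of its underside.
- mouse: black computer mouse, 98 mm (its x) x 58 mm x 32 mm high, loose, lying among the modules on the robot's side of the tray. Not to be disturbed. Origin at the centre of its underside.

How it is judged:
By the outcome, as a careful person would: the job done as asked, in the order asked, and still so for the second after the job is handed in, with the robot touching nothing.
It also fails if it takes over 99 s, if anything falls off the work surface, if the arm or the gripper's body presses on something with over 40 N, if the wrist force passes 120 N, or if a joint passes its speed limit or range.

ROBOT

A 6-joint arm with a two-finger parallel gripper is mounted at the origin on the work surface. World frame = base frame: x ahead of the robot, y to its left, z up, the work surface at z = 0. Lengths are in m, angles in rad, forces in N, time in s.
With the tool pointing down it reaches from about 0.275 to 0.875 m from the base axis. Payload 12.5 kg.
Tool frame: the origin (TCP) lies at the very end of the fingers, on their centre line; the grasp point (between the pads) lies 19 mm behind it; z points along the fingers, y is the line along which they close (so a half turn about z gives the same grasp; the last joint's range is limited). The gripper opens to 85 mm and grips with 20 to 120 N. Pads are 22 mm wide; open, the fingers measure 114 mm over their backs; the gripper's body (76 mm by 85 mm) begins 54 mm behind the grasp point. The pads swing forward as they close: fully open they stand 13 mm farther back than shut.
Start: joints at [1.158, 0.351, 1.652, -0, 1.139, -0.085], TCP at [0.177, 0.521, 0.231] pointing down, gripper open.
Joint ranges: [-2.75, 2.75], [-0.79, 2.1], [0.01, 2.65], [-1.57, 4.71], [0.07, 3.14], [-2.87, 2.87]. Speed limits (rad/s): [2.22, 2.22, 2.79, 3.14, 3.14, 3.14].

INTERFACE

Orientations are given as a 3x3 rotation matrix whose columns are the frame's x, y, z axes.
In Python, from bench import manip gives the robot as it stands. Calls block until the motion is done:
- manip.move_ptp(position, orientation): joint-space move of the TCP to a pose.
- manip.move_l(position, attitude=None, max_speed=0.15): straight line of the TCP; attitude=None keeps the orientation; max_speed is the mean speed in m/s.
- manip.move_j(angles): joint-space move.
- manip.set_gripper(opening, effort=None): opening from 0.0 (shut) to 1.0 (fully open); effort is the grip in N (None keeps the last); returns when the fingers have stopped.
- manip.dwell(seconds).
- manip.inverse_kinematics(position, orientation): joint angles nearest the present ones, or None.
- manip.grab_frame(name): name is "side" or "top" or "wrist"; returns (picture, depth): 480x640x3 uint8, red, green, blue; 480x640 float32, m along the optical axis (not along the pixel's ray), 0 where there is no reading.
- manip.get_calibration(name): a dict with "camera_matrix" (3x3 intrinsics, pixels), "k1" (the pictures are not rectified: a ray, as slopes to the right and down, at radius r is drawn at 1 + k1 r^2 times it, then the intrinsics apply), "R" (3x3) and "t" (3): a world point X has camera coordinates R X + t. Camera axes: x right, y down, z forward; pixel columns grow to the right and rows downward; lengths in m; the calibration is good to about 2 mm. A picture is of the moment at which its call begins: read the wrist's pose just before it. get_calibration takes no time and is no camera call; for the wrist camera it gives the pose at the moment of the call.
A pose or a line that the arm cannot do raises manip.Unreachable and nothing moves.
- manip.sign_off(): hands the job in; it is judged then, once.
Trained networks look in the newest picture that a camera, given by its name, has taken for a name from the list of things; names that differ only in an ending like _2 or _b are one class to them, and where a whole thing is asked for, a point or a joint stands for the part that bears it (a point fixed in the world has none). Each returns a list of dicts, best first, with "confidence" (0 to 1); they miss things now and then, are a little off and sometimes report something else, mostly with a low value. They report only what shows in the picture. A call takes as long as a camera call.
- manip.look_for(camera, name): "at" ([x, y, z] in m, in world coordinates, good to about 4 mm: the middle of the surface that is visible of it).
Readings, each from a call of its own:
- manip.current_time(): time.
- manip.current_qpos(): joint angles.
- manip.current_joint_vel(): joint speeds.
- manip.current_joint_torque(): joint torques, N m.
- manip.current_ee_pos(): TCP position.
- manip.current_tcp_rot(): TCP orientation.
- manip.current_force(): force on the tool from outside, world axes, zero at the start.
- manip.current_ft_torque(): the same for the moment, N m.
- manip.current_grip_width(): opening from 0.0 (shut) to 1.0 (fully open).
- manip.current_grip_force(): force on a finger pad.
Only numpy, scipy, OpenCV 4.12 (cv2) and the standard library are available. Lean on these libraries where they do the work, as an engineer would, in place of code of your own. Each camera call takes 0.05 s, during which the arm holds its last target. There are 200 camera calls.

## Working session

There is one attempt and no reset: what is moved stays moved. The work goes in short steps, each a Python script; the robot and the scene stay as the last script left them, time stands still between calls to the robot, and variables do not carry over. Pictures are saved under pics/ and viewed, at most 14 in all, crops included, and the job is handed in when it is done.

```bash
mkdir -p pics; ls
python3 - <<'E'
from bench import manip
import cv2,numpy as np
for c in ["top","side"]:
    p,d=manip.grab_frame(c); cv2.imwrite(f"pics/{c}0.png",p[:,:,::-1]); np.save(f"{c}0.npy",d)
    k=manip.get_calibration(c); print(c,np.round(k["camera_matrix"],1).tolist(),k["k1"],np.round(k["R"],3).tolist(),np.round(k["t"],3))
    for n in ["processor","speaker","ports","heatsink","bay1","bay2","bay3","power","jar","mouse"]:
        print(n,[(np.round(r["at"],3).tolist(),round(r["confidence"],2)) for r in manip.look_for(c,n)][:3])
print(manip.current_time())
E
```

```text
pics
top [[619.9, 0.0, 322.5], [0.0, 619.9, 246.7], [0.0, 0.0, 1.0]] -0.12321797834687305 [[0.016, -1.0, 0.009], [-0.998, -0.016, -0.056], [0.056, -0.008, -0.998]] [-0.004  0.571  1.095]
processor [([0.429, 0.124, 0.016], 0.55)]
speaker [([0.428, -0.265, 0.019], 0.94)]
ports [([0.435, -0.141, 0.02], 0.6)]
heatsink [([0.619, -0.153, 0.012], 0.6), ([0.61, -0.061, 0.017], 0.5)]
bay1 [([0.61, -0.06, 0.018], 0.73), ([0.611, 0.028, 0.009], 0.7), ([0.618, -0.154, 0.009], 0.7)]
bay2 [([0.61, -0.06, 0.018], 0.73), ([0.611, 0.028, 0.009], 0.7), ([0.618, -0.154, 0.009], 0.7)]
bay3 [([0.61, -0.06, 0.018], 0.73), ([0.611, 0.028, 0.009], 0.7), ([0.618, -0.154, 0.009], 0.7)]
power [([0.606, 0.16, 0.034], 0.88)]
jar [([0.616, -0.272, 0.088], 0.73)]
mouse [([0.434, 0.285, 0.019], 0.92)]
side [[600.4, 0.0, 319.4], [0.0, 600.4, 245.4], [0.0, 0.0, 1.0]] -0.13574964356744823 [[0.999, -0.042, -0.019], [-0.037, -0.504, -0.863], [0.026, 0.863, -0.505]] [-0.563  0.06   1.001]
processor [([0.431, 0.111, 0.021], 0.67)]
speaker [([0.428, -0.285, 0.017], 0.56), ([0.61, -0.146, 0.01], 0.48)]
ports [([0.427, 0.11, 0.02], 0.63), ([0.434, -0.157, 0.016], 0.56), ([0.605, 0.135, 0.03], 0.35)]
heatsink [([0.464, -0.007, 0.024], 0.7)]
bay1 [([0.609, 0.025, 0.012], 0.94), ([0.61, -0.145, 0.009], 0.88), ([0.612, -0.062, 0.01], 0.57)]
bay2 [([0.609, 0.025, 0.012], 0.94), ([0.61, -0.145, 0.009], 0.88), ([0.612, -0.062, 0.01], 0.57)]
bay3 [([0.609, 0.025, 0.012], 0.94), ([0.61, -0.145, 0.009], 0.88), ([0.612, -0.062, 0.01], 0.57)]
power [([0.604, 0.135, 0.032], 0.66), ([0.616, -0.306, 0.06], 0.29)]
jar [([0.614, -0.304, 0.06], 0.66)]
mouse [([0.435, 0.272, 0.02], 0.79), ([0.603, 0.133, 0.03], 0.48)]
1.1
```

View pics/top0.png

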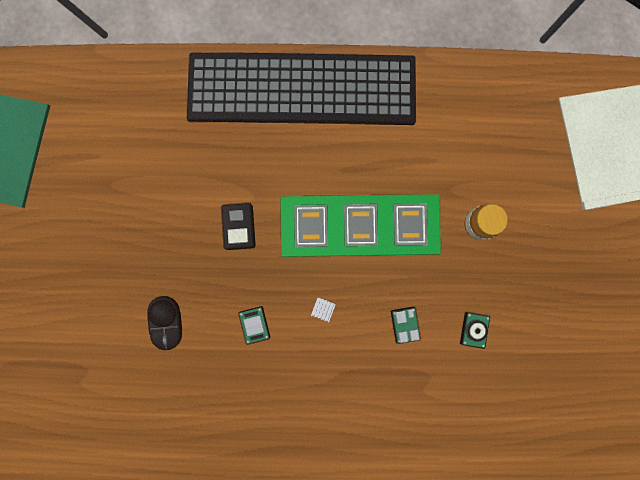

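View pics/side0.png

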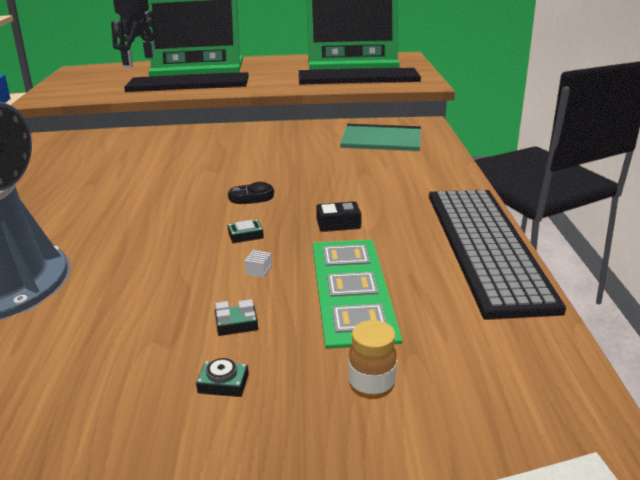

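The top view shows the processor at (254,325), heat sink (323,310), ports (405,325), speaker (476,330) and bays at (311/361/411,225). The brick is at +y and the jar at -y, so processor goes to bay1, speaker to bay2 and ports to bay3. Next I take close wrist views.

```bash
cat > h.py <<'E'
from bench import manip
import cv2,numpy as np
def down(yaw):  # tool y axis (closing line) at angle yaw+90deg; tool x at yaw
    c,s=np.cos(yaw),np.sin(yaw)
    return np.array([[c,s,0],[s,-c,0],[0,0,-1.]])
def grab(c,name=None):
    k=manip.get_calibration(c); p,d=manip.grab_frame(c)
    if name: cv2.imwrite(f"pics/{name}.png",p[:,:,::-1])
    return k,p,d
def rays(k,uv):
    K=np.asarray(k["camera_matrix"]); 
    uv=np.asarray(uv,float).reshape(-1,1,2)
    return cv2.undistortPoints(uv,K,np.array([k["k1"],0,0,0,0.])).reshape(-1,2)
def world(k,d):
    h,w=d.shape; u,v=np.meshgrid(np.arange(w),np.arange(h))
    r=rays(k,np.stack([u.ravel(),v.ravel()],1)); z=d.ravel()[:,None]
    X=(np.hstack([r*z,z])-np.asarray(k["t"]))@np.asarray(k["R"])
    X[d.ravel()==0]=np.nan
    return X.reshape(h,w,3)
def onplane(k,uv,z):
    r=rays(k,uv); R=np.asarray(k["R"]); C=-R.T@np.asarray(k["t"])
    D=np.hstack([r,np.ones((len(r),1))])@R
    return C+D*((z-C[2])/D[:,2])[:,None]
def rect(xy):  # centre, (long,short), yaw of long side
    (cx,cy),(a,b),t=cv2.minAreaRect((np.asarray(xy)*1000).astype(np.float32))
    if a<b:a,b,t=b,a,t+90
    t=(t+90)%180-90
    return np.array([cx,cy])/1000,(a,b),np.radians(t)
E
python3 - <<'E'
from h import *
k=manip.get_calibration("wrist"); R=np.array(k["R"]);T=manip.current_tcp_rot();p=np.array(manip.current_ee_pos())
C=-R.T@np.array(k["t"]); print(np.round(T,3).tolist(),"cam in tool",T.T@(C-p),"axes",np.round(T.T@R.T,3).tolist(),k["camera_matrix"],k["k1"])
for c in["top","side"]:
    k=manip.get_calibration(c); X=world(k,np.load(c+"0.npy")); 
    for n,(x,y) in dict(proc=(.43,.12),hs=(.46,-.01),ports=(.435,-.145),spk=(.428,-.27)).items():
        m=(abs(X[...,0]-x)<.05)&(abs(X[...,1]-y)<.05)&(X[...,2]>.012)
        q=X[m]; print(c,n,len(q),[np.round(a,3) for a in rect(q[:,:2])],np.round(np.percentile(q[:,2],[5,50,95]),3))
    m=(abs(X[...,0]-.5)<.02)&(abs(X[...,1])<.1); print("desk",np.median(X[m][:,2]))
print(manip.current_time())
E
```

```text
[[-0.947, 0.322, 0.0], [0.322, 0.947, 0.0], [-0.0, 0.0, -1.0]] cam in tool [ 0.06985821 -0.00084199 -0.14299287] axes [[0.001, -0.961, -0.276], [1.0, 0.001, 0.0], [0.0, -0.276, 0.961]] [[400.30340858   0.         321.8714619 ]
 [  0.         400.30340858 239.63138154]
 [  0.           0.           1.        ]] 0.03028172490186973
top proc 853 [array([0.429, 0.126]), array([60.389, 44.422]), np.float64(0.267)] [0.018 0.023 0.028]
top hs 190 [array([0.459, 0.003]), array([34.145, 34.092]), np.float64(-0.35)] [0.016 0.029 0.033]
top ports 834 [array([ 0.433, -0.145]), array([60.546, 44.816]), np.float64(0.161)] [0.018 0.023 0.036]
top spk 812 [array([ 0.425, -0.271]), array([60.703, 44.481]), np.float64(-0.151)] [0.018 0.025 0.034]
desk 0.0015284156303274077
side proc 454 [array([0.43 , 0.124]), array([59.543, 49.906]), np.float64(0.276)] [0.014 0.019 0.023]
side hs 400 [array([0.461, 0.003]), array([37.99 , 36.229]), np.float64(1.216)] [0.013 0.024 0.027]
side ports 952 [array([ 0.434, -0.147]), array([60.925, 45.166]), np.float64(0.152)] [0.014 0.02  0.031]
side spk 1272 [array([ 0.426, -0.273]), array([61.186, 43.47 ]), np.float64(-0.149)] [0.014 0.02  0.029]
desk -0.0019867943568864597
1.1
```

```bash
cat >> h.py <<'E'
def obj(k,X,x,y,zmin,r=.05):
    m=(abs(X[...,0]-x)<r)&(abs(X[...,1]-y)<r)&(X[...,2]>zmin)
    q=X[m]; return rect(q[:,:2]),np.percentile(q[:,2],[5,50,95]),len(q)
def bays(k,p,zt=.012):
    # grey plates: low saturation regions on the green tray
    hsv=cv2.cvtColor(p,cv2.COLOR_RGB2HSV)
    g=((hsv[...,0]>50)&(hsv[...,0]<75)&(hsv[...,1]>150)&(hsv[...,2]>90)).astype(np.uint8)
    n,l,s,_=cv2.connectedComponentsWithStats(g); i=1+np.argmax(s[1:,4])
    tray=(l==i).astype(np.uint8); cs,hi=cv2.findContours(tray,cv2.RETR_CCOMP,cv2.CHAIN_APPROX_NONE)
    out=[]
    for c,h in zip(cs,hi[0]):
        if h[3]>=0 and cv2.contourArea(c)>800: out.append(rect(onplane(k,c.reshape(-1,2),zt)[:,:2]))
    big=max(cs,key=cv2.contourArea)
    return out,rect(onplane(k,big.reshape(-1,2),.008)[:,:2])
E
python3 - <<'E'
from h import *
for i,(x,y) in enumerate([(.50,-.10),(.53,-.02)]):
    manip.move_ptp([x,y,.27],down(np.pi)); manip.dwell(.2)
    k,p,d=grab("wrist",f"w{i}"); X=world(k,d)
    for n,(a,b) in dict(proc=(.43,.126),hs=(.46,.003),ports=(.433,-.146),spk=(.426,-.272)).items():
        try:
            r,z,N=obj(k,X,a,b,.012); print(n,np.round(r[0],4),np.round(r[1],1),round(r[2],3),np.round(z,4),N)
        except Exception as e: print(n,e)
    b,t=bays(k,p)
    for r in b+[t]: print(np.round(r[0],4),np.round(r[1],1),round(r[2],3))
    for r in b: 
        m=(np.hypot(X[...,0]-r[0][0],X[...,1]-r[0][1])<.02); print("bay z",np.nanmedian(X[m][:,2]))
    m=(abs(X[...,0]-.5)<.02)&(abs(X[...,1]+.05)<.1); print("desk",np.nanmedian(X[m][:,2]))
print(manip.current_time(),manip.current_qpos(),manip.current_ee_pos())
E
```

```text
proc [0.4295 0.1258] [60.2 45.5] 0.239 [0.0163 0.0213 0.0253] 3411
hs [ 0.4789 -0.0122] [91.6 42.6] -0.698 [0.0221 0.3367 0.3442] 9812
ports [ 0.4451 -0.1424] [84.7 45.4] 0.21 [0.0191 0.3485 0.3638] 7010
spk [ 0.4259 -0.2707] [60.8 44.2] -0.151 [0.0175 0.0222 0.0313] 3353
[ 0.615  -0.1518] [80.4 63.9] 0.031
[ 0.6122 -0.0621] [80.4 63.7] 0.034
[ 0.6113 -0.0623] [286.5 108.5] -1.54
bay z 0.012387625218689904
bay z 0.012428321529013783
desk 0.3400988518004776
proc [0.4296 0.1256] [60.  45.3] 0.259 [0.0176 0.0214 0.0253] 3488
hs [ 0.4804 -0.0062] [82.  36.2] -0.437 [0.0164 0.0285 0.3655] 1159
ports [ 0.434  -0.1445] [60.9 44.9] 0.176 [0.0179 0.0216 0.034 ] 3483
spk [ 0.4259 -0.27  ] [60.3 45.4] -0.15 [0.0164 0.0224 0.0313] 3897
[ 0.6122 -0.0619] [80.  63.8] 0.03
[0.6094 0.028 ] [80.1 64. ] 0.03
[ 0.6115 -0.062 ] [286.6 108.2] -1.54
bay z 0.012448981948360114
bay z 0.012384854922394143
desk 0.3465107328528172
4.5167 [-1.27049441e-01  2.76263404e-01  1.65518767e+00 -7.35580934e-05
  1.21015239e+00 -1.69658049e+00] [ 0.5298189  -0.02081828  0.27004674]
```

View pics/w0.png

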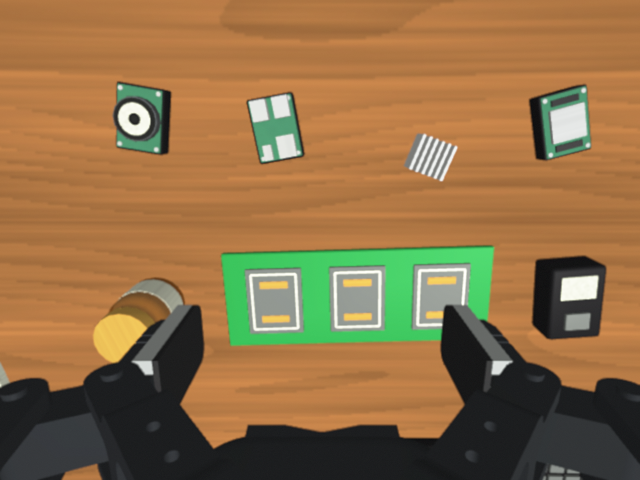

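```bash
cat >> h.py <<'E'
B={1:(.6094,.028),2:(.6122,-.062),3:(.615,-.1518)}; BY=.031
def pick(x,y,yaw,z,effort=40,opening=1.0):
    R=down(np.pi+yaw); manip.set_gripper(opening)
    manip.move_ptp([x,y,.10],R); manip.move_l([x,y,z],max_speed=.12); manip.dwell(.1)
    e=np.array(manip.current_ee_pos())
    manip.set_gripper(0,effort); manip.dwell(.1)
    print("grip w",manip.current_grip_width(),"f",manip.current_grip_force(),"err",np.round(e-[x,y,z],4))
    manip.move_l([x,y,.11],max_speed=.15)
def place(x,y,yaw,z,opening=.85,up=.12):
    R=down(np.pi+yaw); manip.move_ptp([x,y,.11],R)
    manip.move_l([x,y,z+.015]); manip.move_l([x,y,z],max_speed=.03); manip.dwell(.15)
    print("place err",np.round(np.array(manip.current_ee_pos())-[x,y,z],4),"F",np.round(manip.current_force(),1),"w",manip.current_grip_width())
    manip.set_gripper(opening); manip.move_l([x,y,up],max_speed=.15)
E
python3 - <<'E'
from h import *
pick(.4295,.1257,.26,.003)
k,p,d=grab("wrist","held")
place(*B[1],BY,.0155)
manip.move_ptp([.55,-.02,.27],down(np.pi)); manip.dwell(.2)
k,p,d=grab("wrist","w2"); X=world(k,d)
np.save("X2.npy",X)
X[X[...,2]>.06]=np.nan
r,z,N=obj(k,X,*B[1],.020,.045); print(np.round(r[0],4),np.round(r[1],1),round(r[2],3),np.round(z,4),N)
for n,(a,b) in dict(hs=(.46,.003),ports=(.433,-.146),spk=(.426,-.272)).items():
    r,z,N=obj(k,X,a,b,.012); print(n,np.round(r[0],4),np.round(r[1],1),round(r[2],3),np.round(z,4),N)
print([np.round(np.r_[r[0],r[2]],4) for r in bays(k,p)[0]])
print(manip.current_time(),manip.current_ee_pos())
E
```

```text
grip w 0.502120021411246 f 40.503859519958496 err [0.0005 0.0001 0.0007]
place err [-0.     -0.     -0.0001] F [-1.4  0.4  1.1] w 0.4983125575421736
[0.6091 0.0269] [60.1 44.2] 0.026 [0.0293 0.0332 0.0372] 2580
hs [0.4599 0.0039] [34.8 34.7] 1.224 [0.0158 0.0282 0.0295] 834
ports [ 0.434  -0.1443] [59.6 44.6] 0.185 [0.0178 0.0217 0.034 ] 3667
spk [ 0.426  -0.2704] [60.6 45.2] -0.15 [0.0163 0.0223 0.0313] 4164
[array([ 0.6152, -0.1517,  0.0321]), array([ 0.6123, -0.0619,  0.0318]), array([0.6094, 0.0279, 0.0263])]
12.7667 [ 0.54995698 -0.01962552  0.26846563]
```

View pics/w2.png

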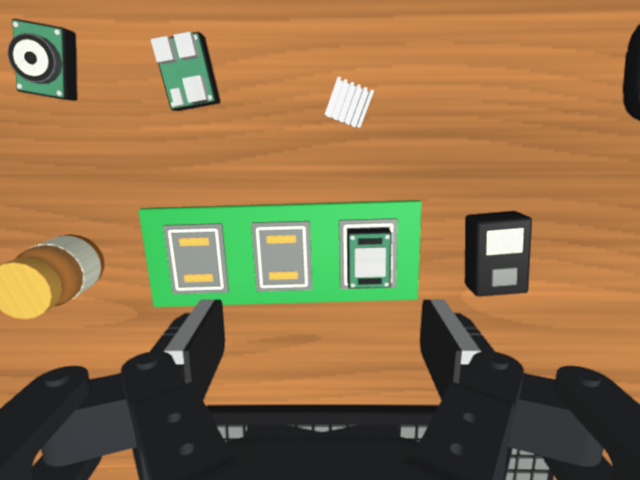

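The processor sits in bay1 (module at about (369,259)) within ~1 mm of centre. Next are the ports and the speaker.

Run:
```python
from h import *
pick(.434,-.1445,.175,.003); place(*B[3],BY,.0155)
pick(.426,-.2704,-.15,.003); place(*B[2],BY,.0155)
for i,y in enumerate([-.10,-.02]):
    manip.move_ptp([.56,y,.25],down(np.pi)); manip.dwell(.2)
    k,p,d=grab("wrist",f"w{3+i}"); X=world(k,d)
    X[X[...,2]>.06]=np.nan
    for b in (1,2,3):
        try: r,z,N=obj(k,X,*B[b],.022,.043); print(b,np.round(r[0]-B[b],4),np.round(r[1],1),round(r[2],3),np.round(z,4),N)
        except Exception as e: print(b,"none")
    r,z,N=obj(k,X,.46,.003,.010); print("hs",np.round(r[0],4),np.round(r[1],1),round(r[2],3),np.round(z,4),N)
    print([np.round(np.r_[r[0],r[2],r[1]],4).tolist() for r in bays(k,p)[0]])
print(manip.current_time(),manip.current_ee_pos())
```

```text
grip w 0.5034395549833335 f 40.640031695365906 err [ 0.0005 -0.0002  0.0007]
place err [-0.      0.     -0.0001] F [-1.2  0.8  1.5] w 0.5017048232137938
grip w 0.5048033329672527 f 41.063021421432495 err [ 0.0005 -0.0003  0.0007]
place err [-0.      0.     -0.0001] F [-0.5  0.2  0.4] w 0.5035394330122955
1 [-0.0004 -0.0007] [59.8 44.4] 0.032 [0.0272 0.0332 0.0372] 2962
2 [-0.0011 -0.001 ] [60.4 43.6] 0.013 [0.0299 0.0347 0.0432] 2838
3 [-0.0012 -0.001 ] [59.6 44.2] 0.028 [0.0294 0.0334 0.0459] 2914
hs [0.4599 0.0038] [34.9 33.8] 1.225 [0.0127 0.0253 0.0293] 1897
[[0.6163, -0.1518, 0.0311, 82.1117, 63.5326], [0.6122, -0.062, 0.0272, 79.7547, 63.6076], [0.6095, 0.0277, 0.031, 79.7888, 64.1176]]
1 [-0.0002 -0.0012] [60.2 44. ] 0.029 [0.0298 0.0333 0.0371] 2845
2 [-0.0008 -0.001 ] [60.3 44. ] 0.025 [0.0296 0.0347 0.0432] 2830
3 [-0.0011 -0.0001] [59.4 43.8] 0.03 [0.0272 0.0337 0.0458] 3012
hs [0.4599 0.0039] [34.9 34.8] -0.342 [0.0149 0.0281 0.0296] 963
[[0.6164, -0.153, 0.0333, 81.9367, 66.389], [0.6123, -0.0619, 0.0306, 79.5828, 63.501], [0.6095, 0.028, 0.0301, 79.6726, 63.7856]]
29.0333 [ 0.56003568 -0.02078485  0.24983397]
```

View pics/w3.png

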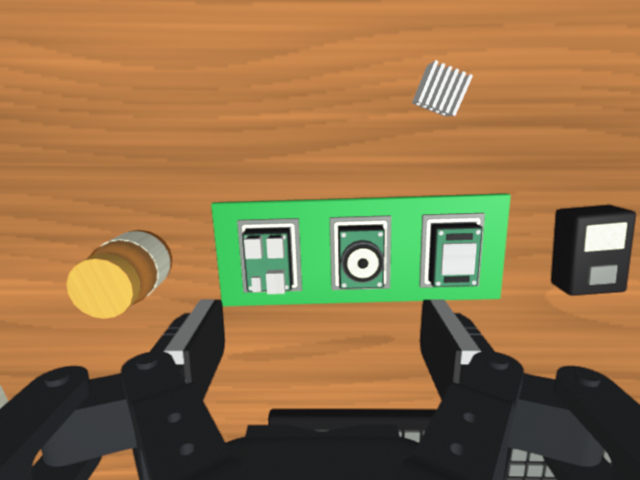

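All three modules are in place: ports (267,262), speaker (361,262), processor (458,258), each within ~1 mm. The heat sink goes on next.

Run:
```python
from h import *
pick(.4600,.0040,-.343,.006,effort=30)
place(.6092,.0276,BY,.0425,opening=.85,up=.14)
for i,(x,y) in enumerate([(.56,.03),(.54,-.03)]):
    manip.move_ptp([x,y,.25],down(np.pi)); manip.dwell(.2)
    k,p,d=grab("wrist",f"w{5+i}"); X=world(k,d); X[X[...,2]>.09]=np.nan
    r,z,N=obj(k,X,*B[1],.050,.043); print("hs",np.round(r[0],4),np.round(r[1],1),round(r[2],3),np.round(z,4),N)
    Y=X.copy(); Y[Y[...,2]>.036]=np.nan
    r,z,N=obj(k,Y,*B[1],.022,.043); print("proc",np.round(r[0],4),np.round(r[1],1),round(r[2],3),N)
grab("side","side1"); s=cv2.imread("pics/side1.png")
cv2.imwrite("pics/side1c.png",cv2.resize(s[200:420,200:460],None,fx=2.5,fy=2.5))
for n in ("jar","mouse","heatsink"): print(n,[np.round(r["at"],3) for r in manip.look_for("side",n)])
print(manip.current_time())
```

```text
grip w 0.3898122502409094 f 30.461027026176453 err [ 0.0006 -0.      0.0007]
place err [-0.     -0.     -0.0001] F [-0.5 -0.2 -0.8] w 0.391133593822351
hs [0.6086 0.0265] [34.7 34.1] 0.038 [0.053  0.0641 0.0654] 800
proc [0.6092 0.0268] [60.  43.8] 0.023 1235
hs [0.6085 0.0269] [35.2 35.2] 0.03 [0.0519 0.0633 0.0654] 1223
proc [0.6092 0.0268] [60.3 44.1] 0.026 1130
jar [array([ 0.614, -0.303,  0.061]), array([ 0.587, -0.161,  0.009])]
mouse [array([0.437, 0.269, 0.022])]
heatsink [array([0.607, 0.012, 0.061])]
37.4083
```

View pics/w6.png

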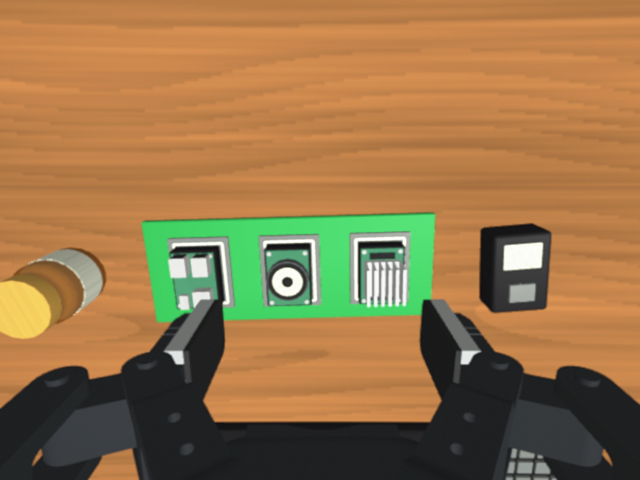

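View pics/side1c.png

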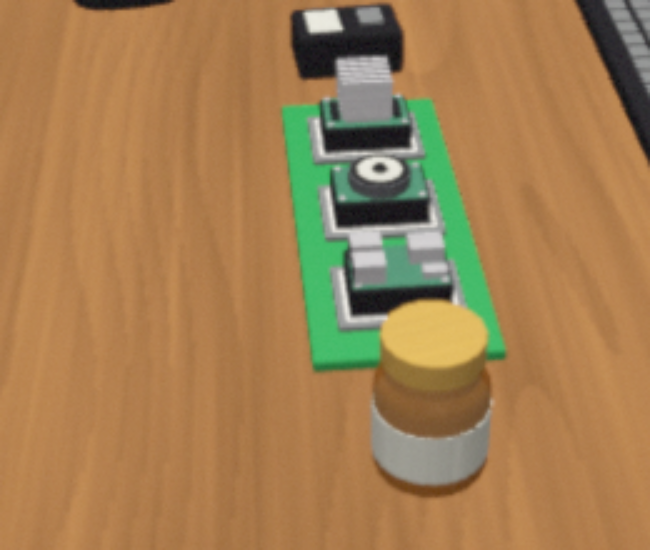

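The side crop shows all three modules in their bays and the heat sink upright on the chip (crop (365,90)). Its offset is under 1 mm, and the jar and mouse have not moved. I'm handing the job in.

```bash
python3 -c "
from bench import manip
print(manip.sign_off())"
```

```text
the job is handed in; nothing more can be done
None
```

The kit tray is fitted out and handed in at about 37 s: processor in bay1, speaker in bay2 and ports in bay3, each measured within about 1.5 mm of centre, with the heat sink upright within 1 mm of the processor's centre and the jar and mouse undisturbed.

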